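# Turn the honey jar to the front of the spice carousel and hold it there

### The job

Unlock the spice carousel by sliding its upright lock grip outward, away from the turntable, all the way to its end stop, and leave it there. Then take the turntable by the knob on its centre post and turn it until the honey jar, the widest jar on it, stands straight behind the front pointer of the base; finish with the gripper still holding the knob, so that the turntable stays still. Do not touch any of the jars with the robot or upset them, and leave the things around the carousel where they are.

Things in the scene. Friction and masses are not known exactly. Their poses are not given: they have to be found in the camera images.
- carousel_base: Fixed wooden base of the carousel, a 224 mm disc; origin on the worktop on the turntable's axis. Its -x axis runs to the front pointer, a wooden tongue with an upright stub (18 x 10 mm, 31 mm high) 143 mm from the axis, roughly on the robot's side. Its +y axis runs along the lock track, a 48 mm wide arm to 262 mm from the axis with a steel end block 23 mm high.
- turntable: Wooden turntable, 236 mm across (256 over its rim teeth), upper face 24 mm above the worktop; origin on the axis. Centre post 14 mm thick, round knob on top 40 mm across. Turns either way about the vertical axis up to 5.9 rad, 0.05 N m of friction, stays where left. While locked, a bolt between the teeth blocks it (0.1 rad of play). The five jars on it stand loose and ride round with it.
- knob (a point): Centre of the round knob (40 mm across, from 150 to 186 mm above the worktop) on the turntable's axis, 168 mm above the worktop: the place to grip from above. The jars' tops are at most 123 mm above the worktop.
- lock (a joint): Travel of the lock grip in m along the base's +y (away from the turntable): 0 to 0.005 at the start = locked (bolt between the teeth), 0.040 = end stop, unlocked. About 2 N of friction, no spring; it stays where it is left.
- lock_grip (a point): Centre of the lock grip: an upright black round grip, 22 mm across, from 30 to 66 mm above the worktop (this point is at 48 mm), on a 34 mm square steel carriage whose top is 22 mm above the worktop. It starts 175 to 180 mm from the turntable's axis along the base's +y and ends at 215 mm.
- honey_jar: Wide honey jar, 58 x 62 mm across and 99 mm high, standing loose on the turntable about 78 mm from the axis; origin at the centre of its foot. The widest of the five jars there. Starts 62 or 118 degrees from the front, on either side.
- spice_a: Round spice jar, 42 mm across, 96 mm high, loose on the turntable about 78 mm from the axis; origin at the centre of its foot.
- spice_b: Round spice jar just like spice_a, loose on the turntable about 78 mm from the axis; origin at the centre of its foot.
- spice_c: Round spice jar just like spice_a, loose on the turntable about 78 mm from the axis; origin at the centre of its foot.
- spice_d: Round spice jar just like spice_a, loose on the turntable; starts about 78 mm from the axis right behind the front pointer; origin at the centre of its foot.
- lemon_a: Loose lemon on the worktop left of the carousel, 71 x 53 x 51 mm; a bystander. Origin under its middle.
- mug: Loose two-tone mug behind the carousel, 78 x 116 x 101 mm; a bystander. Origin under its middle.
- sugar: Loose lidded sugar pot behind and to the right of the carousel, 77 mm wide, 88 mm high; a bystander. Origin under its middle.

How it is judged (in metres and radians):
On the way, in this order (a step that is already met when the one before it is completed fails the run):
1. the lock grip is slid to its end stop (value of joint lock above 0.037 m), for 0.2 s.
2. the honey jar is brought to the front pointer with the knob in the gripper (y of honey_jar in the frame of carousel_base between -0.01 and 0.01 m and x of honey_jar in the frame of carousel_base between -0.11 and -0.05 m and contact force between the fingers and turntable above 3 N), for 0.2 s.
At the end, for the whole second after the job is handed in: Honey jar within 10 mm of the line from the axis to the pointer, on the pointer's side, 50 to 110 mm from the axis; fingers press the knob (over 3 N); turntable still (under 0.05 rad/s); lock within 4 mm of its end stop; all five jars upright (within 0.1 rad) on the turntable (all of step 2 and angular speed of turntable below 0.05 rad/s and value of joint lock above 0.036 m and angle between each of honey_jar, spice_a, spice_b, spice_c, spice_d's own z axis and vertical below 0.1 rad and height (world z) of each of honey_jar, spice_a, spice_b, spice_c, spice_d above 0.018 m); the arm keeps its last pose, push and grip.
It fails at once if a jar is touched by the robot (contact force between any of the fingers, the arm and honey_jar above 1 N or contact force between any of the fingers, the arm and spice_a above 1 N or contact force between any of the fingers, the arm and spice_b above 1 N or contact force between any of the fingers, the arm and spice_c above 1 N or contact force between any of the fingers, the arm and spice_d above 1 N).
It fails at once if something on the carousel is tipped (angle between any of honey_jar, spice_a, spice_b, spice_c, spice_d's own z axis and vertical above 0.35 rad).
It fails at once if a bystander is shifted (distance of any of lemon_a, mug, sugar from where it was at the start of the episode above 0.03 m).
It also fails if it takes over 38 s, if anything falls off the work surface, if the arm or the gripper's body presses on something with over 40 N, if the wrist force passes 120 N, or if a joint passes its speed limit or range.

### The arm

A 6-joint arm with a two-finger parallel gripper is mounted at the origin on a cart in front of the work surface, level with it; the furniture and walls round the work are solid. World frame = base frame: x ahead of the robot, y to its left, z up, the work surface at z = 0. Lengths are in mm, angles in rad, forces in N, time in s.
With the tool pointing down it reaches from about 275 to 725 mm from the base axis. Payload 5.6 kg.
Tool frame: the origin (TCP) lies midway between the tips of the shut fingers; the grasp point (between the pads) lies arm.tcp_to_grasp behind it (arm.tcp_to_grasp is the distance from the TCP to the grasp point, in mm); z points along the fingers, y is the line along which they close (so a half turn about z gives the same grasp; the last joint's range is limited). The gripper opens to 85 mm and grips with 20 to 120 N. Pads are 22 mm wide; open, the fingers measure 114 mm over their backs; the gripper's body (76 mm by 85 mm) begins 54 mm behind the grasp point. The pads swing forward as they close: fully open they stand 13 mm farther back than shut.
Start: joints at [1.63, 0.255, 0.108, 0, -1.424, -0.285], TCP at [123.11, 536.038, 194.083] pointing down, gripper open.
Joint ranges: [-2.95, 2.95], [-1.21, 1.97], [-1.09, 1.5], [-2.87, 1.71], [-2.94, -0.07], [-3.05, 3.05]. Speed limits (rad/s): [2.57, 2.57, 3.14, 3.14, 3.14, 3.14].

### API

Orientations are given as a rotation vector (axis times angle).
In Python, from bench import arm gives the robot as it stands.
- The arm moves only by the shell command python3 -m pendant 'ROWS' [FORCE]. ROWS is text: rows parted by semicolons, each of 7 numbers parted by spaces: the shift along the tool's x, y, z as a fraction of full scale, then the turn, a rotation vector about the tool's x, y, z as a fraction of full scale, then the opening, from 0 (shut) to 1 (fully open). A call has 1 to 10 rows; each row shifts and turns the commanded pose from where the row before left it, along the tool's axes as they then stand; what a row does not reach is not made up. Full scale, the value 1, is 20 cm for a shift and pi rad for a turn. A row lasts 1/10 s, in which the tool goes at most 50 mm and 8.59 degrees, less where a joint would pass 70% of its speed; a pose out of reach is approached as far as the arm can. A call with a number of a shift or a turn outside -1 to 1 is refused whole. A call with a gripper value outside its range is refused whole. The fingers move at their own pace and stop on an object; FORCE is the grip in N (left out, the last holds). Time passes only in rows, so rows that do not move let the fingers close. It gives the time, the measured TCP pose, the force, the opening and the grip force at its end, in the units of the state.
- arm.read_state(): the state, without advancing time (a new reading comes with each control period).
- arm.snapshot(name): name is "scene" or "top"; returns a dict with "image" (420x560x3 uint8, red, green, blue), "depth" (420x560 float32, mm along the optical axis (not along the pixel's ray), 0 where there is no reading), "fx", "fy", "cx", "cy" (pixels), "rvec" (rotation vector, rad) and "tvec" (3), from world to camera coordinates, as OpenCV has them. Camera axes: x right, y down, z forward; pixel columns grow to the right and rows downward; lengths in mm; the calibration is good to about 2 mm. A picture is of the moment at which its call begins.
- arm.close_job(): hands the job in; it is judged then, once.
Trained networks look in the newest picture that a camera, given by its name, has taken for a name from the list of things; names that differ only in an ending like _2 or _b are one class to them, and where a whole thing is asked for, a point or a joint stands for the part that bears it (a point fixed in the world has none). Each returns a list of dicts, best first, with "conf" (0 to 1); they miss things now and then, are a little off and sometimes report something else, mostly with a low value. They report only what shows in the picture. A call takes as long as a camera call.
- arm.silhouettes(target, camera): "region" (420x560 bool, what is visible of it) and "extent" ([left, top, right, bottom] in pixels, round what is visible of it).
The state is a dict: "time_s": time; "joints": joint angles; "qd": joint speeds; "joint_efforts": joint torques, N m; "eef_pos": TCP position; "eef_rot": TCP orientation; "contact_force": force on the tool from outside, world axes, zero at the start; "moment": the same for the moment, N m; "width": finger opening in mm; "finger_force": force on a finger pad.
Only numpy, scipy, OpenCV 4.12 (cv2) and the standard library are available. Lean on these libraries where they do the work, as an engineer would, in place of code of your own. Each camera call takes 0.05 s, during which the arm holds its last target. There are 200 camera calls.

## Working session

There is one attempt and no reset: what is moved stays moved. The work goes in short steps, Python scripts to look and compute and a shell command to move; the robot and the scene stay as the last step left them, time stands still between calls to the robot, and variables do not carry over. Pictures are saved under pics/ and viewed, at most 10 in all, crops included, and the job is handed in when it is done.

```bash
mkdir -p pics; cat > h.py <<'E'
import numpy as np,cv2
from bench import arm
def cloud(s):
    d=s["depth"];v,u=np.mgrid[:420,:560]
    P=np.stack([(u-s["cx"])/s["fx"]*d,(v-s["cy"])/s["fy"]*d,d],-1)
    R=cv2.Rodrigues(np.array(s["rvec"],float))[0]
    W=(P-np.array(s["tvec"]).ravel())@R
    W[d<=0]=np.nan
    return W
E
python3 - <<'E'
from h import *
for c in ["scene","top"]:
    s=arm.snapshot(c); W=cloud(s); cv2.imwrite(f"pics/{c}1.png",s["image"][...,::-1])
    for n in ["knob","lock_grip","honey_jar","spice_a","carousel_base","turntable"]:
        for r in arm.silhouettes(n,c)[:5]:
            if r["conf"]<.3: continue
            p=W[r["region"]];p=p[~np.isnan(p[:,0])]
            if len(p): print(c,n,round(r["conf"],2),r["extent"],len(p),np.median(p,0).round(),np.percentile(p,2,0).round(),np.percentile(p,98,0).round())
st=arm.read_state();print(st,arm.tcp_to_grasp)
E
```

```text
scene knob 0.52 [252.5, 267.2, 272.6, 300.8] 484 [ 451. -151.   89.] [ 436. -160.   21.] [ 475. -118.  120.]
scene honey_jar 0.61 [247.7, 221.6, 267.7, 253.2] 304 [500.   3.  78.] [487. -19.  -3.] [568. 145. 122.]
scene spice_a 0.95 [226.9, 254.5, 247.3, 286.5] 485 [404. -80.  88.] [386. -92.  25.] [431. -47. 120.]
scene spice_a 0.94 [276.3, 253.3, 294.7, 286.8] 445 [ 526. -143.   89.] [ 510. -155.   21.] [583. -99. 120.]
scene spice_a 0.79 [254.9, 266.1, 271.1, 300.3] 460 [ 452. -151.   91.] [ 436. -160.   25.] [ 475. -120.  120.]
scene spice_a 0.74 [230.7, 232.7, 245.1, 264.7] 320 [444.  -8. 104.] [424. -18.  18.] [483. 112. 120.]
scene turntable 0.91 [220.3, 228.4, 302.2, 306.0] 2574 [483. -80.  21.] [ 375. -178.   10.] [599.  27. 182.]
top knob 0.88 [276.9, 211.7, 372.8, 310.5] 4837 [491. -53.  23.] [ 377. -166.   10.] [601.  51. 186.]
top knob 0.7 [338.5, 264.7, 367.3, 283.5] 322 [ 460. -125.  119.] [ 442. -150.   44.] [ 480. -109.  123.]
top lock_grip 0.47 [246.9, 258.9, 278.2, 270.5] 221 [474. 111.  22.] [457.  68.  17.] [488. 134.  68.]
top honey_jar 0.63 [286.8, 233.2, 309.0
[... 809 characters left out ...]
time_s': 0.7, 'joints': array([ 1.62958800e+00,  2.55033967e-01,  1.08216702e-01, -2.12015552e-05,
       -1.42393724e+00, -2.84581470e-01]), 'qd': array([-0.00171686, -0.00109617,  0.00268353,  0.00044117,  0.00149583,
        0.00070596]), 'joint_efforts': array([-2.01380217e-04, -3.86294460e+01,  2.38039452e+01,  5.36709175e+00,
       -2.58625778e-04,  1.96714431e-06]), 'eef_pos': array([123.10865196, 536.02529228, 194.1213921 ]), 'eef_rot': array([-3.12155577e+00,  3.53917475e-01,  4.36832519e-05]), 'contact_force': array([-0.2833075 , -0.29073208, -0.45652615]), 'moment': array([ 0.0327592 , -0.00214832, -0.03865988]), 'finger_force': 0.0, 'width': 85.21014147309788} 18.700000000000003
```

```bash
python3 - <<'E'
from h import *
s=arm.snapshot("top"); W=cloud(s)
im=s["image"][190:340,200:400,::-1]; cv2.imwrite("pics/t2.png",cv2.resize(im,(800,600),interpolation=cv2.INTER_CUBIC))
z=W[...,2]
def mid(m,l):
    p=W[m]; print(l,len(p),((p.max(0)+p.min(0))/2).round(1),(p.max(0)-p.min(0)).round(1),p.mean(0).round(1))
near=(abs(W[...,0]-490)<150)&(W[...,1]<220)&(W[...,1]>-200)
mid(near&(z>165)&(z<195)&(abs(W[...,1]+57)<50),"knob")
mid(near&(z>58)&(z<75)&(W[...,1]>85),"grip")
mid(near&(z>15)&(z<28)&(W[...,1]>90),"track")
mid(near&(z>24)&(z<40)&(W[...,0]<375)&(W[...,1]>-120)&(W[...,1]<30),"stub")
m=(near&(z>108)&(z<128)).astype(np.uint8)
n,L=cv2.connectedComponents(m)
for i in range(1,n):
    if (L==i).sum()>60: mid(L==i,"jar")
E
```

```text
knob 251 [489.2 -58.5 178.2] [38.3 38.3 24.9] [489.9 -57.9 184.1]
grip 56 [472.1 118.8  65.1] [17.8 18.3  7.3] [472.3 118.9  65.1]
track 334 [469.1 147.   21.2] [ 55.5 113.   12.4] [470.1 143.3  20.2]
stub 34 [358.1 -68.2  28.9] [32.8 34.3  9.6] [354.5 -71.2  28.5]
jar 239 [ 534.7 -126.6  117.7] [39.1 40.8 16.6] [ 534.  -125.9  119.5]
jar 437 [517.4  12.4 120.9] [55.7 55.9 14. ] [517.2  12.7 122.2]
jar 246 [ 459.1 -132.3  117.2] [40.5 40.8 15.2] [ 458.8 -131.2  119.7]
jar 240 [446.8   9.3 117.1] [38.3 38.9 15.6] [446.7   9.2 119.9]
jar 245 [411.  -63.3 116.5] [38.1 39.2 16.9] [411.1 -63.2 119.8]
```

View pics/t2.png

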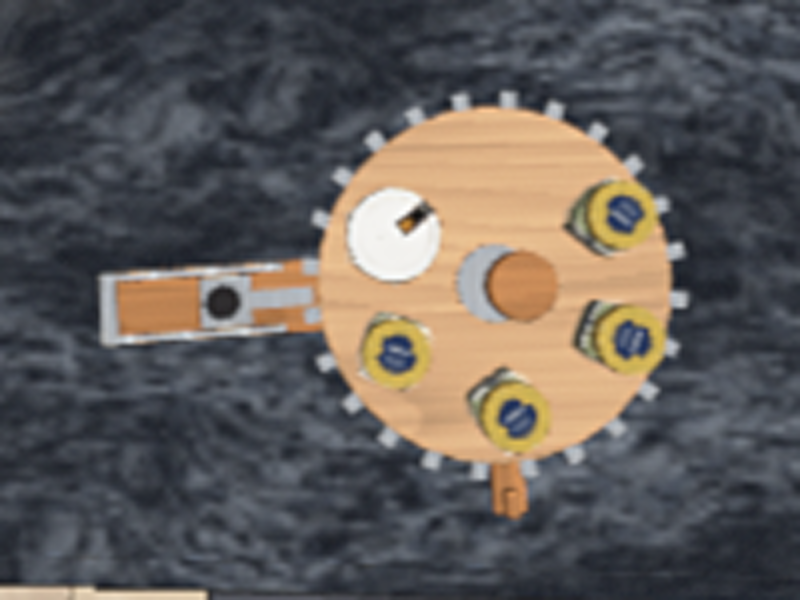

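View pics/scene1.png

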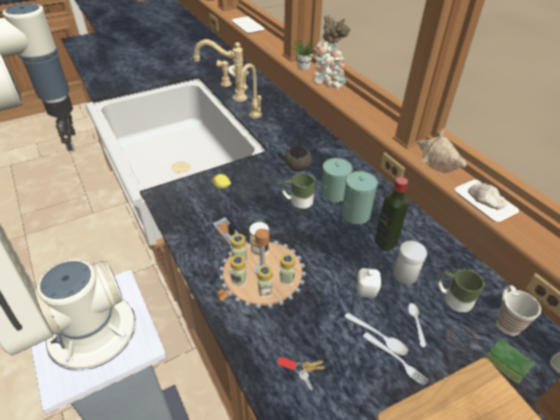

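The top view shows the knob at crop (520,285) and the honey jar (white lid) at (395,235). The lock grip is at (222,300) and the pointer stub at (510,495). In world terms:
- Axis: about (489.5, -58), with the knob top reading 184.
- Grip: (472.3, 118.9), 178 mm from the axis, which fits the given start.
- Base yaw: about +0.097 rad.
- Honey jar: about 117° from the front, so the turntable has to turn +117° (anticlockwise).

I'm moving towards the lock now.

```bash
cat > go.py <<'E'
import sys;from h import *
from scipy.spatial.transform import Rotation as Ro
x,y,z,psi=map(float,sys.argv[1:])   # TCP target mm, tool-x heading rad
st=arm.read_state();R=Ro.from_rotvec(st["eef_rot"])
print("t",st["time_s"],"pos",st["eef_pos"].round(1),"psi",np.arctan2(*R.as_matrix()[[1,0],0]).round(3),"tilt",R.as_matrix()[:,2].round(3),"q",st["joints"].round(3))
T=Ro.from_euler("z",psi)*Ro.from_euler("x",np.pi)
print("shift frac total",(R.inv().apply(np.array([x,y,z])-st["eef_pos"])/200).round(4),"then turn frac",((R.inv()*T).as_rotvec()/np.pi).round(4))
E
python3 -m pendant '.18 .137 0 0 0 0 1;.18 .137 0 0 0 0 1;.18 .137 0 0 0 0 1;.18 .137 0 0 0 0 1;.18 .137 0 0 0 0 1;.18 .137 0 0 0 0 1;.18 .137 0 0 0 0 1;.18 .137 0 0 0 0 1;.18 .137 0 0 0 0 1;.18 .137 0 0 0 0 1' 40
python3 go.py 472.3 118.9 150 -1.474
```

```text
time_s: 1.75
eef_pos: [413.6, 186.8, 194.5]
eef_rot: [-3.121, 0.353, -0.001]
contact_force: [1.2, 0.4, -0.7]
width: 85.3
finger_force: 0.0
t 1.75 pos [413.6 186.8 194.5] psi -0.225 tilt [ 0.001  0.001 -1.   ] q [ 0.772  0.062 -0.124  0.    -1.384  0.574]
shift frac total [0.3621 0.2657 0.2223] then turn frac [-3.000e-04  0.000e+00  3.974e-01]
```

```bash
python3 -m pendant '.18 .133 0 0 0 0 1;.18 .133 0 0 0 0 1;0 0 0 0 0 .0468 1;0 0 0 0 0 .0468 1;0 0 0 0 0 .0468 1;0 0 0 0 0 .0468 1;0 0 0 0 0 .0468 1;0 0 0 0 0 .0468 1;0 0 0 0 0 .0468 1;0 0 0 0 0 .0468 1'
python3 -m pendant '0 0 0.1 0 0 .023 1;0 0 0 0 0 0 1;0 0 0 0 0 0 1' 
python3 go.py 472.3 118.9 34 -1.474
python3 - <<'E'
from h import *
s=arm.snapshot("top"); 
cv2.imwrite("pics/t3.png",cv2.resize(s["image"][190:340,200:400,::-1],(800,600),interpolation=cv2.INTER_CUBIC))
E
```

```text
time_s: 2.75
eef_pos: [470.9, 120.4, 194.2]
eef_rot: [-2.394, 2.033, -0.0]
contact_force: [-0.4, 1.3, 0.8]
width: 85.6
finger_force: 0.0
time_s: 3.05
eef_pos: [470.8, 120.2, 174.3]
eef_rot: [2.328, -2.109, 0.0]
contact_force: [0.1, 0.5, 0.4]
width: 85.5
finger_force: 0.0
t 3.05 pos [470.8 120.2 174.3] psi -1.472 tilt [-0.    -0.001 -1.   ] q [ 0.574  0.136 -0.092  0.    -1.344 -0.475]
shift frac total [ 0.0067 -0.0072  0.7014] then turn frac [ 0.0002 -0.0002  0.0006]
```

View pics/t3.png

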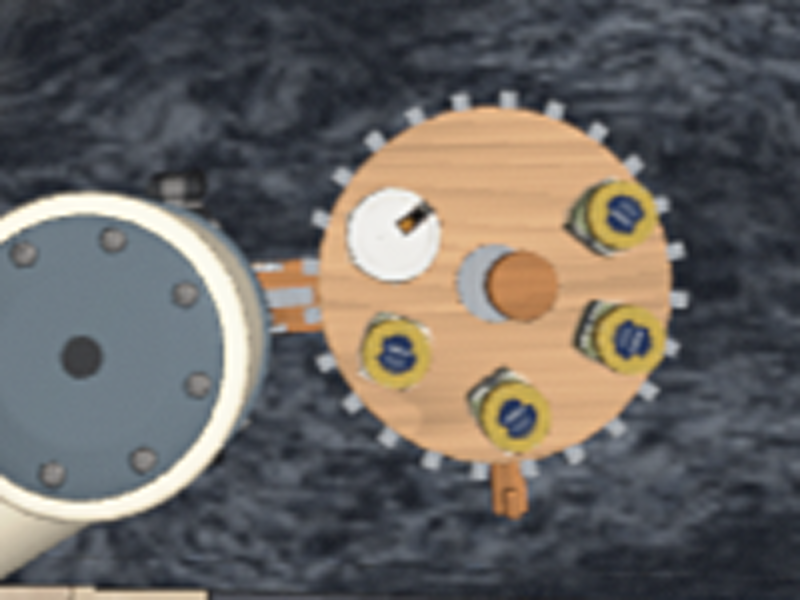

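The view shows the wrist over the lock, with the jars still well to the right of it. I'll descend, grip and pull. The pull goes along base +y, which is tool -x.

```bash
python3 -m pendant '.007 -.007 .175 0 0 0 1;0 0 .175 0 0 0 1;0 0 .175 0 0 0 1;0 0 .16 0 0 0 1;0 0 0 0 0 0 .1;0 0 0 0 0 0 .1;0 0 0 0 0 0 .1;0 0 0 0 0 0 .1;0 0 0 0 0 0 .1;0 0 0 0 0 0 .1' 40
python3 go.py 468 156 36 -1.474
```

```text
time_s: 4.1
eef_pos: [472.8, 119.4, 37.8]
eef_rot: [-2.325, 2.111, -0.001]
contact_force: [0.6, -0.4, 0.8]
width: 8.5
finger_force: 0.0
t 4.1 pos [472.8 119.4  37.8] psi -1.474 tilt [ 0.001  0.001 -1.   ] q [ 0.57   0.242 -0.329  0.    -0.998 -0.473]
shift frac total [-0.1844  0.0063  0.0092] then turn frac [-0.0004  0.0002 -0.    ]
```

The fingers closed to 8.5 mm on nothing, so I need to look.

```bash
python3 - <<'E'
from h import *
s=arm.snapshot("scene"); W=cloud(s)
cv2.imwrite("pics/s4.png",cv2.resize(s["image"][170:320,140:340,::-1],(800,600),interpolation=cv2.INTER_CUBIC))
E
```

```text
(no output)
```

View pics/s4.png

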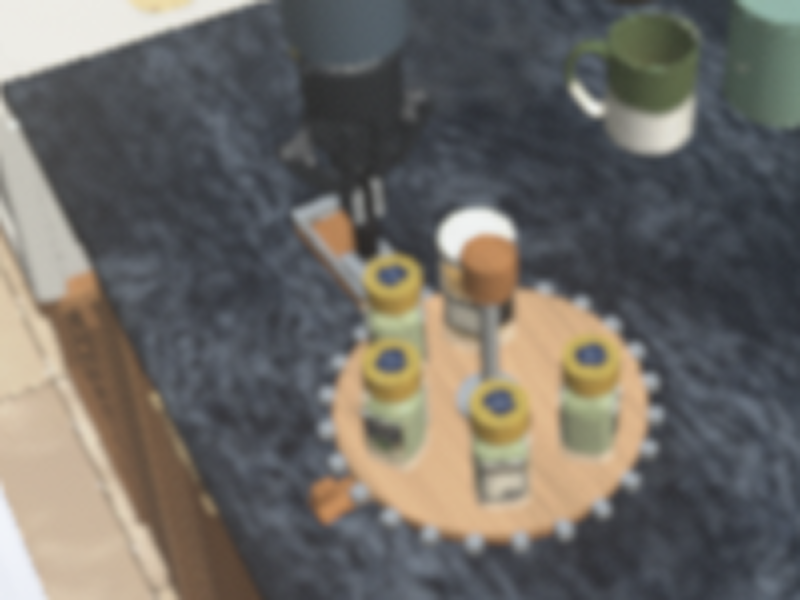

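The fingers show at about crop (368,200), with black (the grip, or the fingertips) down to (368,255). I'll project the known points into this view to tell which it is.

```bash
python3 - <<'E'
from h import *
st=arm.read_state();print(st["eef_pos"].round(1),st["width"],st["finger_force"])
s=arm.snapshot("scene"); W=cloud(s)
K=np.array([[s["fx"],0,s["cx"]],[0,s["fy"],s["cy"]],[0,0,1]])
P=np.array([st["eef_pos"],st["eef_pos"]+[0,0,40],[472.3,118.9,66],[472.3,118.9,30],[489.5,-58,186]],float)
p=cv2.projectPoints(P,np.array(s["rvec"],float),np.array(s["tvec"],float),K,None)[0].reshape(-1,2)
print(p.round(1), ((p-[140,170])*4).round())
for v in range(205,240,2):
    u=232; print(v,W[v,u].round(),s["image"][v,u],W[v,u-2].round(),s["image"][v,u-2])
E
```

```text
[472.7 119.3  37.6] 8.427362618683429 0.0
[[230.5 230. ]
 [229.7 221.1]
 [229.9 223.8]
 [230.6 231.7]
 [260.2 230.7]] [[362. 240.]
 [359. 204.]
 [360. 215.]
 [362. 247.]
 [481. 243.]]
205 [480. 106. 154.] [51 52 52] [474. 109. 154.] [53 54 55]
207 [480. 107. 145.] [50 51 52] [472. 105. 150.] [53 53 55]
209 [479. 108. 136.] [50 51 51] [479. 123. 124.] [53 55 55]
211 [480. 111. 125.] [50 51 51] [477. 119. 120.] [51 52 52]
213 [478. 108. 119.] [50 50 51] [475. 118. 113.] [51 51 51]
215 [479. 112. 107.] [78 79 78] [475. 119. 104.] [50 49 49]
217 [476. 106. 105.] [78 78 77] [474. 117.  97.] [80 80 78]
219 [477. 110.  92.] [67 67 66] [476. 123.  82.] [113 113 112]
221 [477. 110.  84.] [63 62 61] [469. 106.  91.] [117 117 116]
223 [477. 112.  74.] [65 65 65] [467. 105.  84.] [120 122 121]
225 [475. 107.  70.] [61 59 59] [467. 106.  74.] [104 105 103]
227 [474. 107.  61.] [51 49 48] [469. 112.  59.] [56 54 53]
229 [473. 105.  55.] [46 44 43] [465. 102.  61.] [45 41 39]
231 [471. 103.  49.] [46 44 43] [466. 107.  47.] [45 41 39]
233 [471. 105.  37.] [58 55 51] [465. 106.  40.] [58 57 56]
235 [472. 108.  25.] [136 126  94] [465. 108.  28.] [124 127 129]
237 [436.  20. 116.] [189 173 111] [466. 112.  15.] [169 170 164]
239 [432.  11. 118.] [193 174 104] [460.  98.  22.] [170 165 143]
```

```bash
python3 - <<'E'
from h import *
s=arm.snapshot("scene"); W=cloud(s)
cv2.imwrite("pics/s5.png",cv2.resize(s["image"][195:255,190:270,::-1],(800,600),interpolation=cv2.INTER_NEAREST))
t=arm.snapshot("top"); V=cloud(t)
print(t["rvec"],t["tvec"])
for n in["lock_grip"]:
  for c,w in(("scene",W),("top",V)):
    for r in arm.silhouettes(n,c)[:3]: print(c,r["conf"],r["extent"],np.nanmedian(w[r["region"]],0))
E
```

```text
[ 2.19212945 -2.12966739  0.13092272] [  32.28286353  627.79235455 1033.60732679]
scene 0.64 [231.5, 236.5, 248.2, 261.7] [442.95171523  -7.43842859 103.93033809]
scene 0.6 [224.9, 223.0, 236.0, 242.0] [465.67469951 108.89801839  38.76199138]
```

View pics/s5.png

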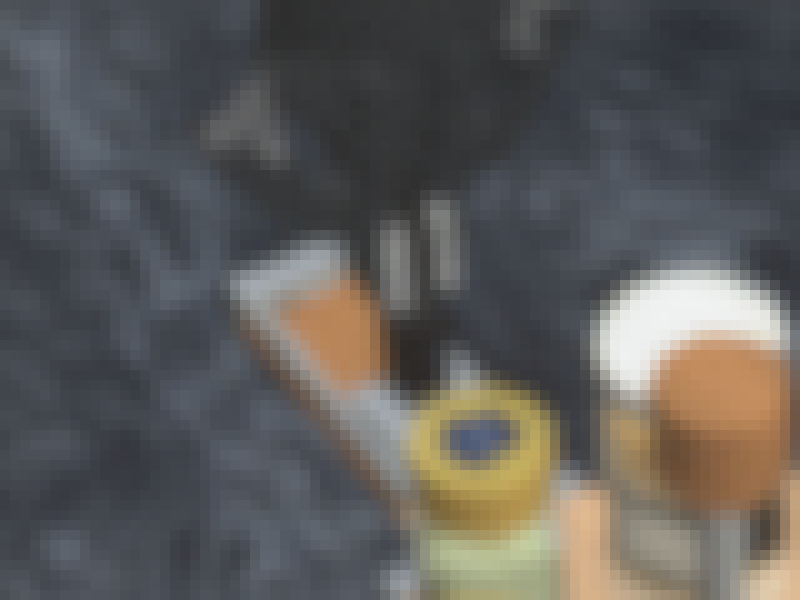

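It's unclear whether the black piece at (415,350) is the grip or the fingertips. I'll lift with the fingers still shut and measure both tips and grip.

```bash
python3 -m pendant '0 0 -.2 0 0 0 .1;0 0 -.2 0 0 0 .1;0 0 0 0 0 0 .1'
python3 - <<'E'
from h import *
st=arm.read_state();print(st["eef_pos"].round(1),st["width"])
s=arm.snapshot("scene"); W=cloud(s)
cv2.imwrite("pics/s6.png",cv2.resize(s["image"][180:255,180:280,::-1],(800,600),interpolation=cv2.INTER_NEAREST))
K=np.array([[s["fx"],0,s["cx"]],[0,s["fy"],s["cy"]],[0,0,1]])
P=np.array([st["eef_pos"],[472.3,118.9,66],[472.3,118.9,30],[489.5,-58,186]],float)
p=cv2.projectPoints(P,np.array(s["rvec"],float),np.array(s["tvec"],float),K,None)[0].reshape(-1,2)
print(p.round(1),((p-[180,180])*8).round())
for v in range(205,240,2): print(v,*[(W[v,u].round().tolist(),int(s["image"][v,u].mean())) for u in(228,230,232)])
E
```

```text
time_s: 4.7
eef_pos: [476.2, 120.4, 122.7]
eef_rot: [-2.32, 2.104, -0.008]
contact_force: [0.5, -0.5, -0.8]
width: 8.7
finger_force: 0.0
[476.2 120.4 122.7] 8.661848299141617
[[229.6 210.1]
 [229.9 223.8]
 [230.6 231.7]
 [260.2 230.7]] [[397. 241.]
 [399. 351.]
 [405. 414.]
 [642. 405.]]
205 ([467.0, 108.0, 158.0], 121) ([539.0, 270.0, -4.0], 87) ([545.0, 266.0, -4.0], 67)
207 ([530.0, 268.0, -8.0], 85) ([533.0, 257.0, -0.0], 71) ([541.0, 259.0, -6.0], 63)
209 ([524.0, 255.0, -4.0], 71) ([530.0, 253.0, -5.0], 77) ([535.0, 247.0, -3.0], 75)
211 ([518.0, 241.0, 1.0], 64) ([526.0, 243.0, -5.0], 69) ([531.0, 237.0, -2.0], 78)
213 ([515.0, 235.0, -3.0], 68) ([521.0, 234.0, -5.0], 67) ([527.0, 228.0, -3.0], 78)
215 ([511.0, 228.0, -5.0], 61) ([517.0, 224.0, -5.0], 60) ([523.0, 220.0, -3.0], 70)
217 ([507.0, 220.0, -6.0], 57) ([512.0, 214.0, -3.0], 63) ([519.0, 212.0, -5.0], 67)
219 ([504.0, 213.0, -9.0], 65) ([509.0, 207.0, -6.0], 61) ([515.0, 204.0, -5.0], 68)
221 ([498.0, 200.0, -4.0], 113) ([504.0, 196.0, -3.0], 62) ([510.0, 194.0, -4.0], 63)
223 ([488.0, 174.0, 14.0], 125) ([499.0, 185.0, -1.0], 72) ([505.0, 182.0, -1.0], 57)
225 ([466.0, 120.0, 63.0], 86) ([473.0, 120.0, 59.0], 54) ([477.0, 114.0, 62.0], 53)
227 ([463.0, 113.0, 62.0], 75) ([468.0, 110.0, 61.0], 48) ([474.0, 108.0, 60.0], 49)
229 ([461.0, 110.0, 57.0], 80) ([467.0, 108.0, 55.0], 41) ([473.0, 105.0, 55.0], 45)
231 ([462.0, 114.0, 43.0], 87) ([465.0, 106.0, 49.0], 41) ([471.0, 102.0, 50.0], 43)
233 ([461.0, 114.0, 34.0], 121) ([466.0, 108.0, 37.0], 56) ([472.0, 108.0, 34.0], 52)
235 ([464.0, 123.0, 16.0], 162) ([465.0, 108.0, 28.0], 125) ([472.0, 108.0, 26.0], 117)
237 ([460.0, 115.0, 16.0], 158) ([466.0, 112.0, 15.0], 166) ([436.0, 19.0, 117.0], 156)
239 ([456.0, 106.0, 16.0], 143) ([461.0, 101.0, 19.0], 158) ([432.0, 11.0, 118.0], 156)
```

View pics/s6.png

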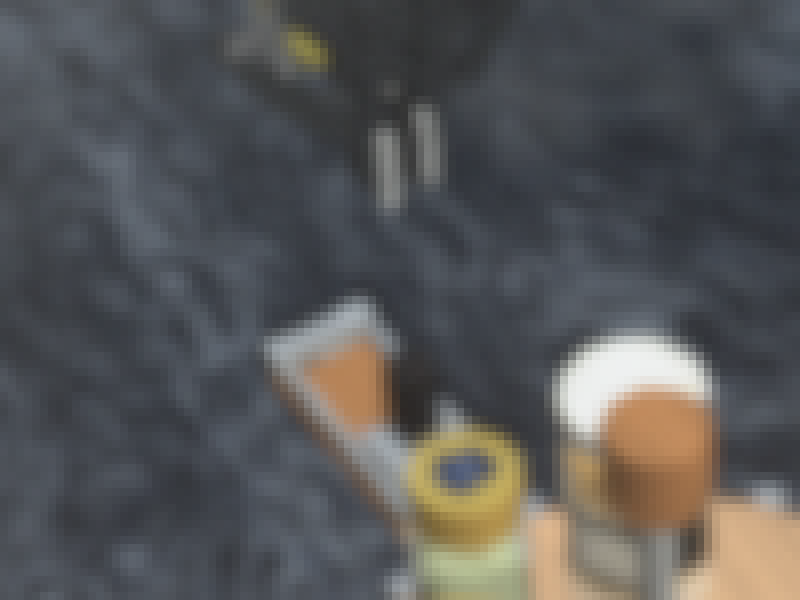

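In this view the fingertips end at crop (390,210) and (430,188). The reported TCP projects to (397,241), so the real tips are clearly above it. The grip itself stands untouched at (410,390). I'll measure the tip offset.

```bash
python3 - <<'E'
from h import *
st=arm.read_state();e=st["eef_pos"];print(e.round(1),st["joints"].round(3))
s=arm.snapshot("scene"); W=cloud(s)
print("cam centre",(-cv2.Rodrigues(np.array(s["rvec"],float))[0].T@np.array(s["tvec"]).ravel()).round())
m=(abs(W[...,0]-e[0])<60)&(abs(W[...,1]-e[1])<60)&(W[...,2]>90)&(W[...,2]<330)
v,u=np.nonzero(m);k=np.argsort(-v)
for i in k[:40]: print(u[i],v[i],W[v[i],u[i]].round().tolist(),int(s["image"][v[i],u[i]].mean()),end=" | ")
E
```

```text
[474.4 120.1 119.9] [ 5.700e-01  1.680e-01 -1.950e-01  1.000e-03 -1.201e+00 -4.730e-01]
cam centre [ 110. -805. 1050.]
228 206 [467.0, 106.0, 155.0] 106 | 227 206 [463.0, 104.0, 159.0] 97 | 229 205 [470.0, 105.0, 159.0] 107 | 228 205 [467.0, 106.0, 160.0] 122 | 225 205 [458.0, 108.0, 162.0] 65 | 226 205 [462.0, 109.0, 159.0] 81 | 227 205 [463.0, 104.0, 163.0] 108 | 228 204 [465.0, 102.0, 168.0] 130 | 227 204 [464.0, 105.0, 166.0] 113 | 232 204 [479.0, 105.0, 159.0] 74 | 231 204 [478.0, 109.0, 156.0] 63 | 224 204 [455.0, 108.0, 167.0] 66 | 225 204 [459.0, 109.0, 165.0] 63 | 226 204 [461.0, 106.0, 167.0] 81 | 226 203 [462.0, 109.0, 168.0] 83 | 233 203 [483.0, 105.0, 161.0] 104 | 228 203 [466.0, 102.0, 171.0] 129 | 223 203 [454.0, 112.0, 169.0] 72 | 225 203 [459.0, 110.0, 168.0] 62 | 224 203 [457.0, 111.0, 168.0] 62 | 230 203 [478.0, 116.0, 155.0] 75 | 227 203 [463.0, 103.0, 172.0] 115 | 231 203 [477.0, 107.0, 163.0] 63 | 232 203 [481.0, 109.0, 159.0] 87 | 229 202 [477.0, 122.0, 154.0] 103 | 230 202 [477.0, 115.0, 161.0] 69 | 223 202 [456.0, 117.0, 168.0] 66 | 228 202 [468.0, 107.0, 171.0] 126 | 231 202 [478.0, 108.0, 165.0] 67 | 224 202 [456.0, 108.0, 175.0] 58 | 233 202 [484.0, 107.0, 164.0] 116 | 232 202 [480.0, 106.0, 166.0] 98 | 226 202 [462.0, 108.0, 172.0] 88 | 227 202 [465.0, 108.0, 171.0] 117 | 225 202 [460.0, 111.0, 171.0] 63 | 222 202 [454.0, 120.0, 167.0] 76 | 232 201 [481.0, 108.0, 168.0] 106 | 223 201 [457.0, 119.0, 170.0] 58 | 234 201 [489.0, 111.0, 162.0] 102 | 231 201 [479.0, 110.0, 167.0] 70 |
```

The tips sit about 33 mm above the reported TCP, which fits the missed grasp (tips at about 71, grip top at 66). I'll aim for a reported TCP z of about 4, which puts the tips at about 37, and watch the force.

```bash
python3 -m pendant '.003 .008 .15 0 0 0 1;0 0 0 0 0 0 1;0 0 0 0 0 0 1;0 0 0 0 0 0 1;0 0 .15 0 0 0 1;0 0 .15 0 0 0 1;0 0 .07 0 0 0 1;0 0 0.03 0 0 0 1;0 0 .02 0 0 0 1;0 0 0 0 0 0 1' 40
python3 -m pendant '0 0 0 0 0 0 .1;0 0 0 0 0 0 .1;0 0 0 0 0 0 .1;0 0 0 0 0 0 .1;0 0 0 0 0 0 .1;0 0 0 0 0 0 .1' 40
python3 go.py 468 160 4 -1.474
```

```text
time_s: 5.8
eef_pos: [471.5, 118.7, 3.7]
eef_rot: [-2.325, 2.111, -0.001]
contact_force: [0.0, 0.2, 0.1]
width: 85.6
finger_force: 0.0
time_s: 6.4
eef_pos: [472.9, 119.0, 3.9]
eef_rot: [-2.324, 2.109, -0.003]
contact_force: [4.8, -0.2, -0.0]
width: 20.8
finger_force: 40.1
t 6.4 pos [472.9 119.    3.9] psi -1.474 tilt [ 0.004  0.001 -1.   ] q [ 0.57   0.28  -0.379  0.002 -0.908 -0.473]
shift frac total [-2.062e-01  4.700e-03 -2.000e-04] then turn frac [-0.0012  0.0002  0.0001]
```

The grip is held (20.8 mm, 40 N). Next I pull along -x of the tool.

```bash
python3 -m pendant '-.03 0 0 0 0 0 .1;-.03 0 0 0 0 0 .1;-.03 0 0 0 0 0 .1;-.03 0 0 0 0 0 .1;-.03 0 0 0 0 0 .1;-.03 0 0 0 0 0 .1;-.01 0 0 0 0 0 .1;0 0 0 0 0 0 .1' 40
python3 go.py 468 160 4 -1.474
```

```text
time_s: 7.2
eef_pos: [469.4, 154.6, 3.9]
eef_rot: [2.328, -2.11, 0.007]
contact_force: [8.7, -8.6, 0.8]
width: 20.4
finger_force: 40.1
t 7.2 pos [469.4 154.6   3.9] psi -1.473 tilt [ 0.003 -0.003 -1.   ] q [ 0.64   0.293 -0.363  0.006 -0.915 -0.545]
shift frac total [-0.0273  0.0041 -0.0005] then turn frac [-0.0009 -0.0011  0.0004]
```

```bash
python3 -m pendant '-.01 0 0 0 0 0 .1;-.01 0 0 0 0 0 .1;0 0 0 0 0 0 .1;0 0 0 0 0 0 .1;0 0 0 0 0 0 .1' 40
python3 go.py 468 160 4 -1.474
```

```text
time_s: 7.7
eef_pos: [469.1, 154.9, 3.9]
eef_rot: [2.324, -2.107, 0.012]
contact_force: [13.7, -21.3, -0.1]
width: 20.7
finger_force: 40.2
t 7.7 pos [469.1 154.9   3.9] psi -1.473 tilt [ 0.003 -0.009 -1.   ] q [ 0.644  0.294 -0.362  0.011 -0.917 -0.552]
shift frac total [-0.0259  0.0032 -0.0007] then turn frac [-0.0005 -0.0028  0.0004]
```

The lock is on its end stop: 21 N and no further travel. I'll relax the push, release and lift.

```bash
python3 -m pendant '.015 0 0 0 0 0 .1;0 0 0 0 0 0 1;0 0 0 0 0 0 1;0 0 0 0 0 0 1;0 0 0 0 0 0 1;0 0 -.1 0 0 0 1;0 0 -.2 0 0 0 1;0 0 -.2 0 0 0 1;0 0 -.2 0 0 0 1;0 0 -.2 0 0 0 1' 40
python3 -m pendant '0 0 0 0 0 .0422 1;0 0 0 0 0 .0422 1;0 0 0 0 0 .0422 1;0 0 0 0 0 .0422 1;0 0 0 0 0 .0422 1;0 0 0 0 0 .0422 1;0 0 0 0 0 .0422 1;0 0 0 0 0 0 1'
python3 go.py 489.5 -58 180 -2.4
python3 - <<'E'
from h import *
s=arm.snapshot("top"); W=cloud(s);z=W[...,2]
m=(z>165)&(z<195)&(abs(W[...,1]+57)<50)&(abs(W[...,0]-490)<50);p=W[m]
print("knob",len(p),((p.max(0)+p.min(0))/2).round(1))
s=arm.snapshot("scene"); W=cloud(s);z=W[...,2]
m=(z>45)&(z<75)&(abs(W[...,0]-468)<25)&(W[...,1]>120)&(W[...,1]<200);p=W[m]
print("grip scene",len(p),p.mean(0).round(1) if len(p) else 0,p.min(0),p.max(0))
E
```

```text
time_s: 8.7
eef_pos: [466.6, 157.4, 184.8]
eef_rot: [-2.327, 2.111, 0.0]
contact_force: [0.9, 0.4, 0.4]
width: 85.4
finger_force: 0.0
time_s: 9.5
eef_pos: [466.9, 157.5, 183.0]
eef_rot: [1.134, -2.929, -0.0]
contact_force: [0.3, 0.3, -0.9]
width: 85.5
finger_force: 0.0
t 9.5 pos [466.9 157.5 183. ] psi -2.403 tilt [-0.  0. -1.] q [ 0.644  0.146 -0.058 -0.    -1.367 -1.476]
shift frac total [ 0.6417 -0.8729  0.0148] then turn frac [ 0.0001 -0.0001 -0.0009]
knob 251 [489.2 -58.4 178.1]
grip scene 49 [467.  146.9  57.6] [457.76706992 138.06186236  46.6659342 ] [479.16088063 163.08382899  66.45038421]
```

```bash
python3 -m pendant '.128 -.1745 0 0 0 0 1;.128 -.1745 0 0 0 0 1;.128 -.1745 0 0 0 0 1;.128 -.1745 0 0 0 0 1;.128 -.1745 0 0 0 0 1;0 0 0 0 0 0 1;0 0 0 0 0 0 1'
python3 go.py 489.4 -58.2 120 -2.4
python3 - <<'E'
from h import *
s=arm.snapshot("scene"); W=cloud(s)
cv2.imwrite("pics/s7.png",cv2.resize(s["image"][180:285,205:345,::-1],(800,600),interpolation=cv2.INTER_NEAREST))
t=arm.snapshot("top"); V=cloud(t);z=V[...,2]
m=(z>55)&(z<75)&(abs(V[...,0]-468)<25)&(V[...,1]>120)&(V[...,1]<200);p=V[m]
print("grip top",len(p),((p.max(0)+p.min(0))/2).round(1) if len(p) else 0)
e=arm.read_state()["eef_pos"]
m=(abs(W[...,0]-e[0])<70)&(abs(W[...,1]-e[1])<70)&(W[...,2]>192)&(W[...,2]<330)
v,u=np.nonzero(m);k=np.argsort(-v)[:25]
for i in k: print(u[i],v[i],W[v[i],u[i]].round().tolist(),end=" | ")
E
```

```text
time_s: 10.3
eef_pos: [490.0, -58.7, 182.9]
eef_rot: [1.135, -2.929, -0.0]
contact_force: [0.8, 0.0, 0.2]
width: 85.5
finger_force: 0.0
t 10.3 pos [490.  -58.7 182.9] psi -2.402 tilt [-0.  0. -1.] q [ 0.199  0.147 -0.056 -0.    -1.368 -1.03 ]
shift frac total [2.000e-04 3.800e-03 3.144e-01] then turn frac [ 0.0001 -0.0001 -0.0007]
grip top 0 0
277 226 [515.0, -106.0, 234.0] | 276 226 [512.0, -105.0, 234.0] | 276 225 [512.0, -106.0, 239.0] | 275 225 [512.0, -100.0, 234.0] | 277 225 [516.0, -103.0, 235.0] | 279 224 [521.0, -105.0, 237.0] | 276 224 [512.0, -105.0, 242.0] | 275 224 [512.0, -101.0, 238.0] | 277 224 [516.0, -103.0, 238.0] | 278 224 [518.0, -105.0, 238.0] | 280 223 [523.0, -108.0, 243.0] | 279 223 [519.0, -108.0, 245.0] | 276 223 [514.0, -102.0, 242.0] | 275 223 [510.0, -103.0, 244.0] | 277 223 [517.0, -102.0, 241.0] | 278 223 [518.0, -106.0, 244.0] | 279 222 [520.0, -107.0, 247.0] | 280 222 [522.0, -109.0, 248.0] | 276 222 [514.0, -102.0, 246.0] | 275 222 [512.0, -100.0, 245.0] | 278 222 [519.0, -104.0, 245.0] | 277 222 [515.0, -105.0, 248.0] | 276 221 [514.0, -102.0, 250.0] | 275 221 [509.0, -105.0, 254.0] | 280 221 [523.0, -106.0, 249.0] |
```

View pics/s7.png

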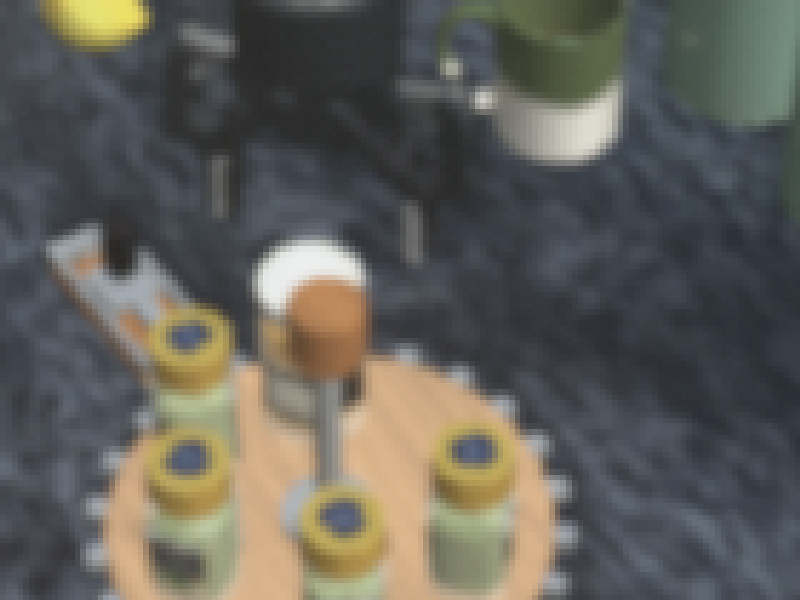

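The view shows the grip at (120,240) out by the end block. The open fingers straddle the knob, with tips at (218,215) and (413,262) at z of about 232. I'll descend 70 mm and grip.

```bash
python3 -m pendant '0 .003 .15 0 0 0 1;0 0 .12 0 0 0 1;0 0 .08 0 0 0 1;0 0 0 0 0 0 1;0 0 0 0 0 0 .3;0 0 0 0 0 0 .3;0 0 0 0 0 0 .3;0 0 0 0 0 0 .3;0 0 0 0 0 0 .3' 50
python3 go.py 489.4 -58.2 112 -.36
```

```text
time_s: 11.3
eef_pos: [491.8, -58.5, 114.9]
eef_rot: [-1.134, 2.926, -0.005]
contact_force: [3.4, -4.5, 2.9]
width: 38.8
finger_force: 51.0
t 11.3 pos [491.8 -58.5 114.9] psi -2.402 tilt [ 0.005 -0.002 -1.   ] q [ 0.201  0.184 -0.19   0.003 -1.193 -1.033]
shift frac total [0.0078 0.0091 0.0145] then turn frac [-0.0016 -0.001  -0.6499]
```

The knob is held. I'll turn gently anticlockwise (tool -z).

```bash
python3 -m pendant '0 0 0 0 0 -.005 .3;0 0 0 0 0 -.01 .3;0 0 0 0 0 -.015 .3;0 0 0 0 0 -.02 .3;0 0 0 0 0 -.02 .3;0 0 0 0 0 -.02 .3;0 0 0 0 0 -.02 .3;0 0 0 0 0 -.02 .3;0 0 0 0 0 -.012 .3;0 0 0 0 0 -.005 .3' 50
cat > jars.py <<'E'
from h import *
c=np.array([489.4,-58.2]);b=.097
for k in range(1):
    s=arm.snapshot("scene"); W=cloud(s)
    for r in arm.silhouettes("honey_jar","scene")[:2]: print(r["conf"],np.nanmedian(W[r["region"]],0).round(),r["extent"])
    for nm in("scene","top"):
        s=arm.snapshot(nm);W=cloud(s);z=W[...,2]
        rr=np.hypot(W[...,0]-c[0],W[...,1]-c[1])
        m=((z>108)&(z<127)&(rr<118)&(rr>35)).astype(np.uint8)
        n,L=cv2.connectedComponents(m,connectivity=4)
        for i in range(1,n):
            p=W[L==i]
            if len(p)<25: continue
            q=(p.max(0)+p.min(0))[:2]/2-c
            print(nm,len(p),(q+c).round(1),"size",(p.max(0)-p.min(0)).round(),"r",np.hypot(*q).round(1),"deg from front",np.degrees((np.arctan2(q[1],q[0])-b-np.pi+np.pi)%(2*np.pi)-np.pi).round(1))
E
python3 go.py 489.4 -58.2 115 -.36; python3 jars.py
```

```text
time_s: 12.3
eef_pos: [491.1, -58.1, 114.9]
eef_rot: [-1.775, 2.589, -0.005]
contact_force: [2.0, -2.5, 6.0]
width: 39.0
finger_force: 51.3
t 12.3 pos [491.1 -58.1 114.9] psi -1.939 tilt [ 0.004 -0.001 -1.   ] q [ 0.201  0.183 -0.19   0.002 -1.194 -0.57 ]
shift frac total [ 0.0036  0.008  -0.0006] then turn frac [-0.001  -0.0008 -0.5027]
0.8 [468.  -8.  82.] [236.3, 231.3, 254.9, 256.0]
0.68 [412. -35.  90.] [227.3, 243.6, 244.1, 277.6]
scene 97 [466.3  10.5] size [28. 51. 16.] r 72.4 deg from front -77.0
scene 148 [419.6 -23.7] size [39. 43. 13.] r 77.9 deg from front -31.8
scene 152 [ 558.3 -104.7] size [42. 41. 14.] r 83.1 deg from front 140.4
scene 168 [ 419.8 -104.3] size [41. 42. 14.] r 83.5 deg from front 28.0
scene 169 [ 492.8 -143.8] size [41. 42. 14.] r 85.6 deg from front 86.7
top 109 [566.5 -99.4] size [23. 41. 15.] r 87.4 deg from front 146.3
```

The turntable follows: about 26° for 26.5° of tool turn. I'll carry on.

```bash
python3 -m pendant '0 0 0 0 0 -.01 .3;0 0 0 0 0 -.018 .3;0 0 0 0 0 -.025 .3;0 0 0 0 0 -.03 .3;0 0 0 0 0 -.03 .3;0 0 0 0 0 -.03 .3;0 0 0 0 0 -.03 .3;0 0 0 0 0 -.03 .3;0 0 0 0 0 -.018 .3;0 0 0 0 0 -.008 .3' 50
python3 -m pendant '0 0 0 0 0 -.01 .3;0 0 0 0 0 -.018 .3;0 0 0 0 0 -.025 .3;0 0 0 0 0 -.03 .3;0 0 0 0 0 -.03 .3;0 0 0 0 0 -.03 .3;0 0 0 0 0 -.03 .3;0 0 0 0 0 -.03 .3;0 0 0 0 0 -.018 .3;0 0 0 0 0 -.008 .3' 50
python3 go.py 489.4 -58.2 115 -.36; python3 jars.py
python3 - <<'E'
from h import *
s=arm.snapshot("scene")
cv2.imwrite("pics/s8.png",cv2.resize(s["image"][180:330,170:370,::-1],(800,600),interpolation=cv2.INTER_CUBIC))
E
```

```text
time_s: 13.5
eef_pos: [490.1, -58.1, 114.9]
eef_rot: [-2.575, 1.799, -0.003]
contact_force: [-2.5, -0.9, 9.3]
width: 38.6
finger_force: 51.6
time_s: 14.5
eef_pos: [489.2, -58.8, 114.9]
eef_rot: [3.042, -0.777, 0.001]
contact_force: [-6.1, -4.0, 9.8]
width: 39.1
finger_force: 51.7
t 14.5 pos [489.2 -58.8 114.9] psi -0.5 tilt [ 0.    -0.002 -1.   ] q [ 0.201  0.182 -0.191  0.002 -1.197  0.869]
shift frac total [-0.0007 -0.0032 -0.0006] then turn frac [ 0.0005 -0.0003 -0.0446]
0.87 [405. -78.  96.] [227.9, 250.1, 244.9, 284.9]
0.66 [488. -97.  21.] [220.1, 232.5, 302.1, 306.2]
scene 51 [547.6  -1.6] size [22. 39. 14.] r 81.2 deg from front -141.4
scene 143 [567.7 -69.2] size [40. 42. 15.] r 79.0 deg from front 166.4
scene 287 [411.4 -62.2] size [54. 57. 18.] r 78.1 deg from front -2.6
scene 160 [ 519.1 -136.9] size [42. 45. 13.] r 84.1 deg from front 105.1
scene 169 [ 439. -127.] size [42. 41. 15.] r 85.3 deg from front 48.2
top 232 [569.4 -63.6] size [40. 39. 16.] r 80.2 deg from front 170.6
top 171 [542.8   4.4] size [30. 39. 10.] r 82.3 deg from front -136.0
```

View pics/s8.png

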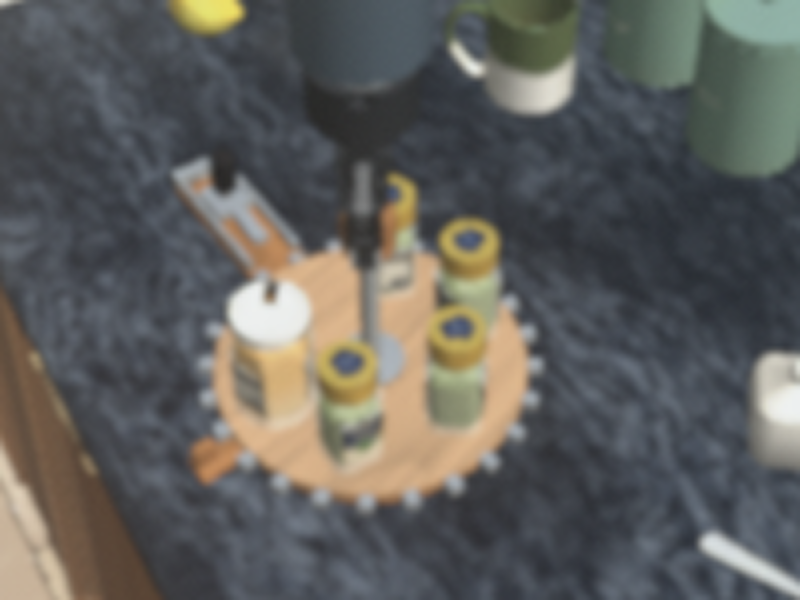

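The honey jar (white lid, crop (270,312)) is nearly behind the pointer stub at (215,460). All the jars are upright, and the lock is out at (222,170). I'll refine using the centroids of the flat lid tops, which aren't biased by the sides.

```bash
python3 - <<'E'
from h import *
c=np.array([489.4,-58.2]);b=.097
s=arm.snapshot("scene");W=cv2.merge([cv2.medianBlur(W,3) for W in cv2.split(cloud(s).astype(np.float32))]);z=W[...,2]
rr=np.hypot(W[...,0]-c[0],W[...,1]-c[1])
n,L=cv2.connectedComponents(((z>108)&(z<127)&(rr<118)&(rr>35)).astype(np.uint8),connectivity=4)
for i in range(1,n):
    p=W[L==i]
    if len(p)<100: continue
    top=np.percentile(p[:,2],90); t=p[p[:,2]>top-3.5]; 
    for nm,q in(("mean",t[:,:2].mean(0)-c),("hull",np.array(cv2.minEnclosingCircle(t[:,:2].astype(np.float32))[0])-c)):
        print(nm,len(t),top.round(),(q+c).round(1),"r",np.hypot(*q).round(1),"front",np.degrees((np.arctan2(q[1],q[0])-b)%(2*np.pi)-np.pi).round(1))
E
```

```text
mean 120 117.0 [568.2 -68.6] r 79.5 front 166.9
hull 120 117.0 [568.9 -67.2] r 80.0 front 168.0
mean 249 120.0 [412.1 -60.4] r 77.4 front -3.9
hull 249 120.0 [413.8 -59.5] r 75.6 front -4.5
mean 124 118.0 [ 519.6 -136.1] r 83.5 front 105.6
hull 124 118.0 [ 519.4 -134.2] r 81.7 front 106.0
mean 141 118.0 [ 438.8 -125.9] r 84.5 front 47.7
hull 141 118.0 [ 439.9 -125.5] r 83.6 front 48.1
```

The radii show the scene camera reads about 5 mm too far towards -y. Corrected, the honey jar is at about -7.6°, which agrees with the -8.1° expected from the top view. I'll turn +7.8°.

```bash
python3 -m pendant '0 0 0 0 0 -.008 .3;0 0 0 0 0 -.012 .3;0 0 0 0 0 -.013 .3;0 0 0 0 0 -.007 .3;0 0 0 0 0 -.0035 .3;0 0 0 0 0 0 .3;0 0 0 0 0 0 .3;0 0 0 0 0 0 .3;0 0 0 0 0 0 .3;0 0 0 0 0 0 .3' 50
python3 go.py 489.4 -58.2 115 -.36; python3 jars.py
python3 - <<'E'
from h import *
s=arm.snapshot("top");t=arm.snapshot("scene")
cv2.imwrite("pics/t9.png",np.hstack([cv2.resize(s["image"][190:340,200:400,::-1],(400,300),interpolation=cv2.INTER_CUBIC),cv2.resize(t["image"][180:330,170:370,::-1],(400,300),interpolation=cv2.INTER_CUBIC)]))
W=cloud(t);z=W[...,2]
m=(z>60)&(z<68)&(abs(W[...,0]-468)<25)&(W[...,1]>125)&(W[...,1]<200);p=W[m];print("grip top scene",len(p),p.mean(0).round(1))
W=cloud(s);z=W[...,2];m=(z>58)&(z<75)&(abs(W[...,0]-468)<25)&(W[...,1]>125)&(W[...,1]<200);p=W[m];print("grip top",len(p),((p.max(0)+p.min(0))/2).round(1) if len(p) else 0)
E
```

```text
time_s: 15.8
eef_pos: [489.1, -59.0, 114.9]
eef_rot: [3.087, -0.57, 0.001]
contact_force: [-6.1, -4.3, 9.6]
width: 38.7
finger_force: 51.8
t 15.8 pos [489.1 -59.  114.9] psi -0.365 tilt [ 0.    -0.002 -1.   ] q [ 0.201  0.182 -0.192  0.002 -1.197  1.004]
shift frac total [-0.0001 -0.0042 -0.0007] then turn frac [ 0.0007 -0.0003 -0.0017]
0.72 [406. -87.  97.] [228.2, 253.3, 250.6, 288.0]
scene 141 [569.1 -59.5] size [42. 43. 14.] r 79.7 deg from front 173.5
scene 299 [411.7 -71.6] size [56. 56. 17.] r 78.9 deg from front 4.3
scene 160 [ 529.4 -133.1] size [42. 43. 14.] r 84.9 deg from front 112.6
scene 170 [ 447.4 -131. ] size [42. 44. 12.] r 84.1 deg from front 54.4
top 231 [569.  -53.5] size [39. 40. 17.] r 79.7 deg from front 177.8
top 124 [537.8  11.5] size [25. 39. 14.] r 84.8 deg from front -130.3
top 36 [390.4 -71.6] size [10. 31.  8.] r 99.9 deg from front 2.1
grip top scene 22 [467.6 148.8  62.9]
grip top 0 0
```

View pics/t9.png

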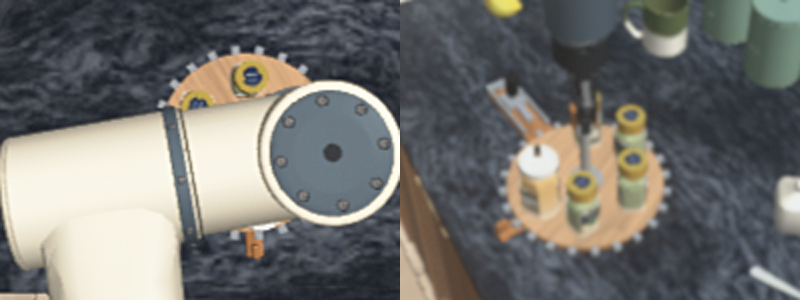

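The top view (left half) shows the white lid at (262,227) directly behind the pointer at (255,243). The scene view (right half) shows all the jars upright and the lock out at its end. The knob is held at 52 N, so I'm handing in.

```bash
python3 -c "
from bench import arm
print(arm.close_job())"
```

```text
the job is handed in; nothing more can be done
None
```

The job is handed in, and no verdict came back: the lock is at its end stop, the honey jar measured at the front pointer to within a few degrees, the gripper still holds the knob at about 52 N, and in the last pictures the jars and nearby items I could see looked undisturbed.

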